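# Bring the dark gem box under the inspection lens

## Task

On the inspection stand, push an arm of the three-armed wheel round with a fingertip until the large gem box with the dark filling stands centred over the white spot on the board. Then push the blue lens arm with a fingertip until it is fully home at its stop, with the lens over that box. Only push: do not pinch an arm of the wheel or the lens arm between the fingers, do not touch the gem boxes with the fingers, and leave the loose things on the bench where they are.

Things in the scene. Friction and masses are not known exactly. Their poses are not given: they have to be found in the camera images.
- stand: Fixed inspection stand; place and yaw vary. Plywood board 12 mm thick, from -60 to 90 mm in its x, -75 to 175 mm in its y. Origin on the bench below the wheel's axis; at yaw 0 x points away from the robot, y to the left. Steel lens post (8 mm radius) at x 60, y 135 mm. A white spot of 26 mm radius on the board at x 0, y 85 mm marks the viewing place
- view_point (a point): fixed point of the stand straight above the centre of the white spot (stand frame x 0, y 85 mm), 50 mm above the bench: where the dark box's origin must come
- wheel_hub (a point): on the wheel's vertical axis, 48 mm above the bench, at mid-height of its three level aluminium arms, which are 120 degrees apart, 12 mm wide, 40 to 56 mm above the bench, 15 to 62 mm from the axis; each carries a black dish of 25 mm radius centred 85 mm from the axis. Hub radius 15 mm, top 63 mm above the bench. The gap below the arms is 28 mm high (bearing in it: radius 13 to 24 mm)
- wheel (a joint): angle of the three-armed wheel in rad, growing counter-clockwise seen from above; 0 (or any whole turn) when the dark box is over the white spot. Turns both ways without detents, light friction (0.06 N m), stays where it is left. In the stand's frame the dark box's arm points at angle joint + 90 degrees, the pale box's arm 120 and the empty dish's arm 240 degrees further counter-clockwise
- dark_box: round clear gem box with a dark brownish filling and a blue stone, 44 mm diameter, 20 mm high, fixed in its dish; origin at the centre of its underside, 50 mm above the bench. The one to be inspected; not to be touched with the fingers
- pale_box: round clear gem box with a white filling and a green stone, 38 mm diameter, 20 mm high, fixed in its dish; origin at the centre of its underside, 50 mm above the bench. Not to be touched with the fingers
- wheel_side_cw: the clockwise halves (6 mm wide) of the three wheel arms; pushed to turn the wheel counter-clockwise. Origin on the wheel's axis at bench height
- wheel_side_ccw: the counter-clockwise halves (6 mm wide) of the three wheel arms; pushed to turn the wheel clockwise. Origin on the wheel's axis at bench height
- lens_arm (a joint): angle of the lens arm in rad: 0 fully home at its stop, lens above the white spot; grows as it swings out clockwise seen from above, to 1.7 at most; starts 0.9 to 1.5 out. Light friction (0.05 N m), stays where it is left. Blue bar 10 mm wide, 84 to 98 mm above the bench, from 12 to 55 mm from its hinge; it passes 14 mm above the gem boxes
- lens_hinge (a point): on the vertical hinge axis of the lens arm, on top of the lens post, 91 mm above the bench; the hinge cap has 12 mm radius and its brass pin ends 104 mm above the bench
- lens (a point): centre of the round lens (26 mm radius with its black rim, 87 to 95 mm above the bench), 91 mm above the bench and 78.1 mm from the hinge axis; the arm runs from lens_hinge to here
- lens_side_out: the outer half (5 mm) of the blue lens bar, on the side that faces away from the wheel (the clockwise side seen from the hinge); pushed to swing the lens home counter-clockwise. Origin on the hinge axis at bench height
- lens_side_in: the inner half (5 mm) of the blue lens bar, on the counter-clockwise side. Origin on the hinge axis at bench height
- film_can: loose black canister with a grey cap, 34 mm diameter, 51 mm high, origin at the centre of its underside; to be left alone
- powder_jar: loose glass jar of green powder, 51 mm diameter, 70 mm high, origin at the centre of its underside; to be left alone
- whetstone: loose two-coloured dressing stone, 34 x 90 x 21 mm, origin at the centre of its underside; to be left alone
- tub: loose white tub with a red lid, 62 mm diameter, 38 mm high, origin at the centre of its underside; to be left alone
- marker: loose white and blue marker pen, 13 x 132 x 15 mm, origin at the centre of its underside; to be left alone

How it is judged:
By the outcome, as a careful person would: the job done as asked, in the order asked, and still so for the second after the job is handed in, with the robot touching nothing.
It also fails if it takes over 64 s, if anything falls off the work surface, if the arm or the gripper's body presses on something with over 40 N, if the wrist force passes 120 N, or if a joint passes its speed limit or range.

## Robot

A 7-joint arm with a two-finger parallel gripper is mounted at the origin on a cart in front of the work surface, level with it; the furniture and walls round the work are solid. World frame = base frame: x ahead of the robot, y to its left, z up, the work surface at z = 0. Lengths are in m, angles in degrees, forces in N, time in s.
With the tool pointing down it reaches from about 0.425 to 0.875 m from the base axis. Payload 4.7 kg.
Tool frame: the origin (TCP) lies at the very end of the fingers, on their centre line; the grasp point (between the pads) lies 19 mm behind it; z points along the fingers, x is the direction in which the jaws open and shut, and the axes are right-handed (so a half turn about z gives the same grasp; the last joint's range is limited). The gripper opens to 87 mm and grips with 3 to 60 N. Pads are 19 mm wide; open, the fingers measure 117 mm over their backs; the gripper's body (75 mm by 190 mm) begins 51 mm behind the grasp point.
Start: joints at [-73.161, 18.392, -4.016, 83.108, 1.295, 78.541, -3.26], TCP at [0.18, 0.625, 0.223] pointing down, gripper open.
Joint ranges: [-163.93, 163.93], [-17.29, 119.83], [-79.2, 71.16], [3.27, 140.29], [-89.18, 269.18], [5.43, 117.66], [-154.24, 154.24]. Speed limits (degrees/s): [147.25, 147.25, 180, 180, 180, 180, 180].

## Interface

Orientations are given as [roll, pitch, yaw] about the fixed x, y, z axes, in that order (R = Rz(yaw) Ry(pitch) Rx(roll)).
In Python, from cell import sensors, vision, env gives the robot as it stands.
- The arm moves only by the shell command python3 -m inch 'ROWS' [OPENING] [FORCE]. ROWS is a JSON object of lists of equal length, an entry for each row: "dp": the shift along the tool's x, y, z in m, a list of three; "turn": the turn about the tool's z in degrees. A call has 1 to 8 rows; each row shifts and turns the commanded pose from where the row before left it, along the tool's axes as they then stand; what a row does not reach is not made up. A row lasts 1/8 s, in which the tool goes at most 62.5 mm and 10.7 degrees, less where a joint would pass 70% of its speed; a pose out of reach is approached as far as the arm can. A call is refused whole if a number of a shift passes 0.0625 or a number of a turn 10.7, either way. A call with a gripper value outside its range is refused whole. OPENING is the closure, from -1 (fully open) to 1 (shut), set as the call begins (- or left out, the last holds). The fingers move at their own pace and stop on an object; FORCE is the grip in N (left out, the last holds). Time passes only in rows, so rows that do not move let the fingers close. It gives the time, the measured TCP pose, the force and the opening at its end, in the units of the state.
- sensors.get_obs(): the state, without advancing time (a new reading comes with each control period).
- vision.read_camera(name): name is "side" or "top" or "wrist"; returns the picture (480x640x3 uint8, blue, green, red); there is no depth.
- vision.get_calibration(name): a dict with "K" (3x3 intrinsics, pixels), "k1" (the pictures are not rectified: a ray, as slopes to the right and down, at radius r is drawn at 1 + k1 r^2 times it, then the intrinsics apply), "pose" (4x4, takes a point from camera to world coordinates). Camera axes: x right, y down, z forward; pixel columns grow to the right and rows downward; lengths in m; the calibration is good to about 2 mm. A picture is of the moment at which its call begins: read the wrist's pose just before it. get_calibration takes no time and is no camera call; for the wrist camera it gives the pose at the moment of the call.
- env.sign_off(): hands the job in, once; it reports no verdict.
The state is a dict: "time_s": time; "qpos": joint angles; "joint_velocities": joint speeds; "effort": joint torques, N m; "tool_pos": TCP position; "tool_rot": TCP orientation; "force": force on the tool from outside, world axes, zero at the start; "wrist_torque": the same for the moment, N m; "grip_width": finger opening in m.
Only numpy, scipy, OpenCV 4.12 (cv2) and the standard library are available. Lean on these libraries where they do the work, as an engineer would, in place of code of your own. Each camera call takes 0.05 s, during which the arm holds its last target.

## Working session

There is one attempt and no reset: what is moved stays moved. The work goes in short steps, Python scripts to look and compute and a shell command to move; the robot and the scene stay as the last step left them, time stands still between calls to the robot, and variables do not carry over. Pictures are saved under pics/ and viewed, and the job is handed in when it is done.

```bash
mkdir -p pics; ls; cat > h.py <<'E'
import numpy as np, cv2
from cell import sensors, vision, env
def snap(n,f):
    c=vision.get_calibration(n); im=vision.read_camera(n); cv2.imwrite('pics/'+f,im); np.savez('pics/'+f+'.npz',K=c['K'],k1=c['k1'],pose=c['pose']); return im,c
def ray(c,px):
    K=np.array(c['K'],float);k=float(c['k1']);P=np.array(c['pose'])
    u=cv2.undistortPoints(np.array([[px]],float),K,np.array([k,0,0,0,0.]))[0,0]
    return P[:3,3],P[:3,:3]@np.array([u[0],u[1],1])
def onz(c,px,z):
    o,d=ray(c,px); return (o+d*(z-o[2])/d[2])
def proj(c,p):
    P=np.array(c['pose']);q=P[:3,:3].T@(np.array(p)-P[:3,3]);x,y=q[:2]/q[2];s=1+float(c['k1'])*(x*x+y*y)
    K=np.array(c['K']);return K[0,0]*x*s+K[0,2],K[1,1]*y*s+K[1,2]
E
python3 - <<'E'
from h import *
for n in('top','side','wrist'):
    im,c=snap(n,n+'0.png'); print(n,np.round(c['pose'],3).tolist(),c['k1'],c['K'][0][0])
print(sensors.get_obs())
E
```

```text
pics
top [[0.008, -0.998, 0.063, 0.49], [-1.0, -0.008, 0.006, 0.03], [-0.005, -0.063, -0.998, 1.238], [0.0, 0.0, 0.0, 1.0]] -0.09285902446033087 500.3143922320625
side [[-0.991, -0.1, 0.087, 0.437], [-0.131, 0.652, -0.747, 1.029], [0.018, -0.752, -0.659, 0.964], [0.0, 0.0, 0.0, 1.0]] -0.12032165297788326 546.5857375231027
wrist [[0.276, 0.919, 0.28, 0.102], [0.961, -0.263, -0.083, 0.646], [-0.002, 0.292, -0.956, 0.384], [0.0, 0.0, 0.0, 1.0]] -0.004521572385800661 331.6501787165565
{'time_s': 0.15, 'qpos': array([-73.16122362,  18.4292376 ,  -4.01441508,  83.15922564,
         1.2970709 ,  78.53837505,  -3.25852338]), 'joint_velocities': array([ 0.04758777, -0.21186066, -0.0031894 , -0.23021235,  0.10012806,
        0.06549683,  0.02738622]), 'effort': array([ 4.81493817e-05, -4.91799223e+01, -4.04665070e-01, -3.12873709e+01,
       -6.40248600e-02,  4.06102894e-02,  1.09254370e-04]), 'tool_pos': array([0.17945868, 0.62431491, 0.22171002]), 'tool_rot': array([1.79992679e+02, 8.15147259e-02, 7.39714505e+01]), 'force': array([-0.40916883,  0.70231628,  0.21239988]), 'wrist_torque': array([ 0.01626466, -0.00027873, -0.03266478]), 'grip_width': 0.0870984975952471}
```

View pics/top0.png

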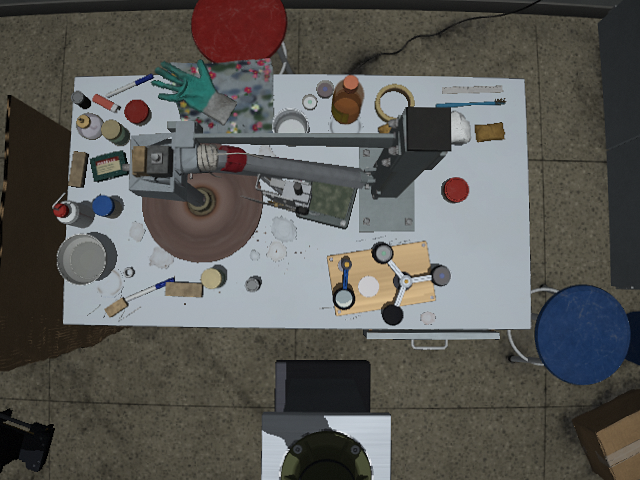

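View pics/side0.png

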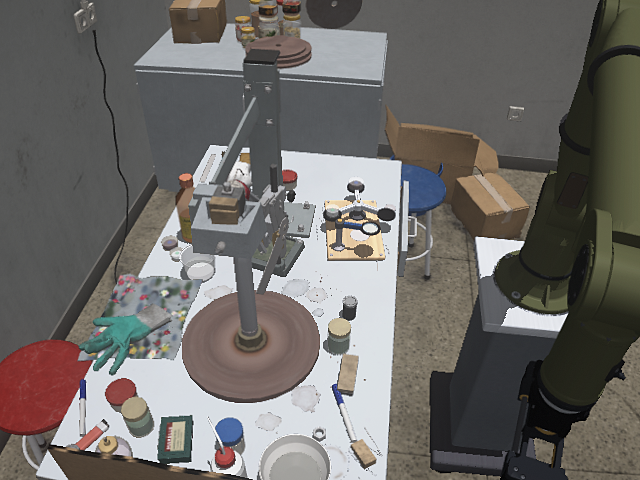

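View pics/wrist0.png

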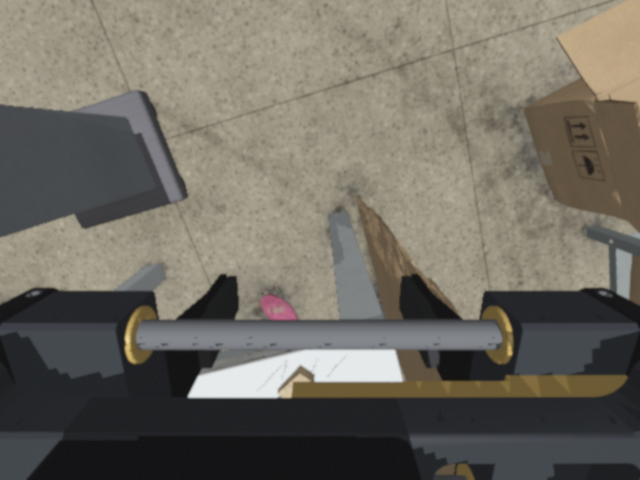

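```bash
python3 - <<'E'
import cv2
im=cv2.imread('pics/top0.png')[225:335,310:470]; cv2.imwrite('pics/top0c.png',cv2.resize(im,None,fx=5,fy=5,interpolation=cv2.INTER_CUBIC))
im=cv2.imread('pics/side0.png')[165:275,310:420]; cv2.imwrite('pics/side0c.png',cv2.resize(im,None,fx=5,fy=5,interpolation=cv2.INTER_CUBIC))
E
```

```text
(no output)
```

View pics/top0c.png

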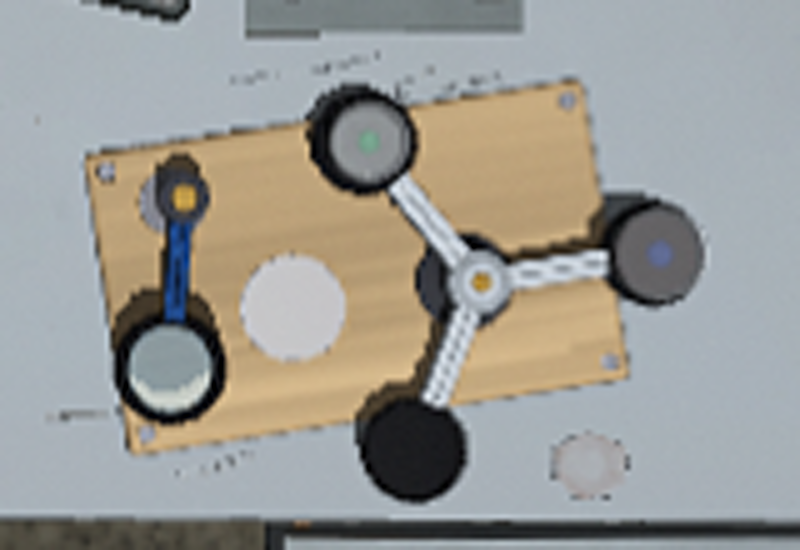

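View pics/side0c.png

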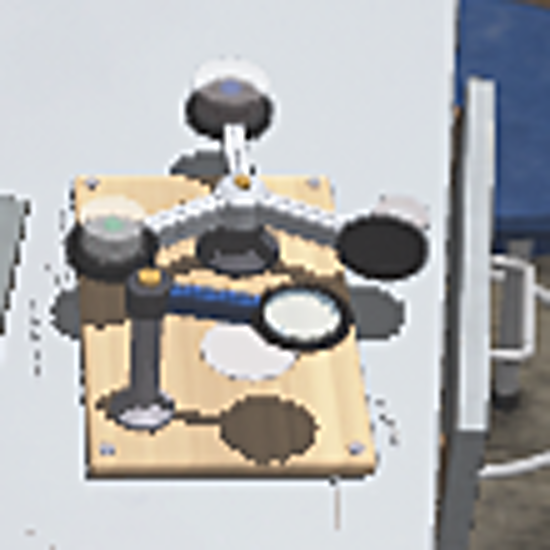

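```bash
cat > m.py <<'E'
from h import *
c=dict(np.load('pics/top0.png.npz'))
f=lambda p,z:onz(c,((p[0]+.5)/5+310-.5,(p[1]+.5)/5+225-.5),z)
im=cv2.imread('pics/top0.png');
for nm,p,z in [('hub',(480,282),.066),('spot',(293,307),.012),('hinge',(184,197),.104),('lens',(170,370),.091),('dark',(655,253),.07),('pale',(369,142),.065),('empty',(414,450),.045),('c1',(85,155),.012),('c2',(580,78),.012),('c3',(628,378),.012),('c4',(133,455),.012)]:
    print(nm,np.round(f(p,z)*1000,1))
C=np.array([f(p,.012)[:2] for p in[(85,155),(580,78),(628,378),(133,455)]])
S=np.array([[.09,.175],[.09,-.075],[-.06,-.075],[-.06,.175]])
sp=f((293,307),.012)[:2]; hu=f((480,282),.066)[:2];hi=f((184,197),.104)[:2]
def fit(A,B):
    a=A.mean(0);b=B.mean(0);H=(A-a).T@(B-b);t=np.arctan2(H[0,1]-H[1,0],H[0,0]+H[1,1]);R=np.array([[np.cos(t),-np.sin(t)],[np.sin(t),np.cos(t)]]);return t,R,b-R@a
A=np.vstack([S,[[0,.085],[0,0],[.06,.135]]]);B=np.vstack([C,sp,hu,hi])
t,R,o=fit(A,B);print(np.degrees(t),o*1000,np.round((A@R.T+o-B)*1000,1))
lens=f((170,370),.091)[:2]
H=o+R@[.06,.135]
for nm,p,z,of in [('dark',(655,253),.07,0),('pale',(369,142),.07,120),('empty',(414,450),.045,240)]:
    d=R.T@(f(p,z)[:2]-o);print(nm,np.degrees(np.arctan2(d[1],d[0]))-90-of,np.hypot(*d))
d=R.T@(lens-H);print('lens',np.degrees(np.arctan2(d[1],d[0])),np.hypot(*d)); print('home',np.degrees(np.arctan2(-.05,-.06)))
print('H',H,'spot',o+R@[0,.085])
E
python3 m.py
```

```text
hub [ 481.  -181.7   66. ]
spot [467.8 -99.6  12. ]
hinge [518.8 -40.3 104. ]
lens [440.  -35.1  91. ]
dark [ 495.  -263.6   70. ]
pale [ 546.3 -129.6   65. ]
empty [ 400.8 -154.    45. ]
c1 [541.4   2.6  12. ]
c2 [ 581.3 -241.4   12. ]
c3 [ 433.9 -264.6   12. ]
c4 [395.1 -21.8  12. ]
9.1770725692104 [ 481.10706092 -182.93587918] [[ 0.7  1.5]
 [ 0.7 -1.2]
 [-0.1 -2. ]
 [-1.2  2. ]
 [-0.2  0.6]
 [ 0.1 -1.2]
 [-0.   0.2]]
dark -179.40319482842006 0.08185658925900142
pale -179.44957355418973 0.08446601940850443
empty -178.97691522247004 0.08531441510171905
lens 167.17968909619466 0.0789255882158624
home -140.19442890773482
H [ 0.51880844 -0.04009469] spot [ 0.46755074 -0.09902387]
```

```bash
python3 -m inch '{"dp":[[-0.03,0,0],[-0.06,0,0],[-0.06,0,0],[0,0.03,0],[-0.0037,0.061,0],[-0.0037,0.061,0],[-0.0037,0.061,0],[-0.0037,0.061,0]],"turn":[0,0,0,3.5,7,7,7,7]}' 1 20
```

```text
time_s: 1.15
tool_pos: [0.3717, 0.3374, 0.2227]
tool_rot: [180.0, -0.1, 42.2]
force: [1.3, 0.9, -0.9]
grip_width: 0.015
```

```bash
python3 -m inch '{"dp":[[-0.0037,0.061,0],[-0.0037,0.061,0],[-0.0037,0.061,0],[-0.0037,0.061,0],[-0.0037,0.061,0],[-0.0037,0.061,0],[-0.0037,0.061,0],[-0.0037,0.061,0]],"turn":[7,7,7,7,7,7,7,7]}'; python3 -m inch '{"dp":[[0,0,0],[0,0,0],[0,0,0],[0,0,0],[0,0,0],[0,0,0],[0,0,0]],"turn":[0,0,10,10,10,10,10]}'; python3 - <<'E'
from h import *
im,c=snap('wrist','wrist1.png');print(sensors.get_obs()['qpos'].round(1)); snap('top','top1.png')
E
```

```text
time_s: 2.15
tool_pos: [0.4871, -0.1195, 0.2229]
tool_rot: [179.9, -0.1, -13.9]
force: [1.4, -0.7, -0.0]
grip_width: 0.0003
time_s: 3.02
tool_pos: [0.4873, -0.1143, 0.2224]
tool_rot: [180.0, -0.0, -63.6]
force: [-0.1, -0.3, 0.3]
grip_width: 0.0007
[-28.   -1.1  38.  105.1   0.7  75.8 -54. ]
```

View pics/wrist1.png

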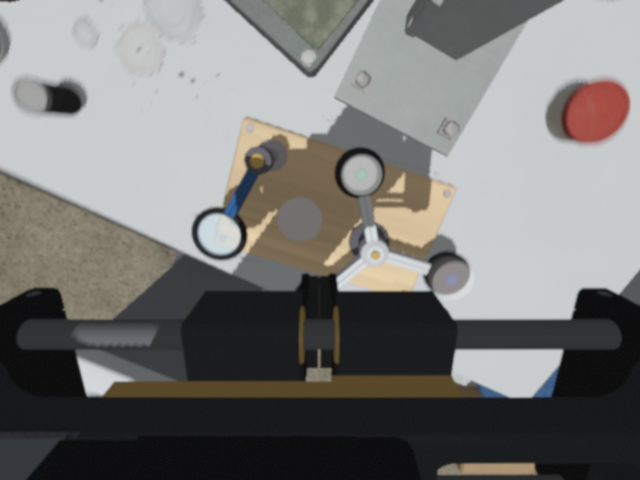

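View pics/top1.png

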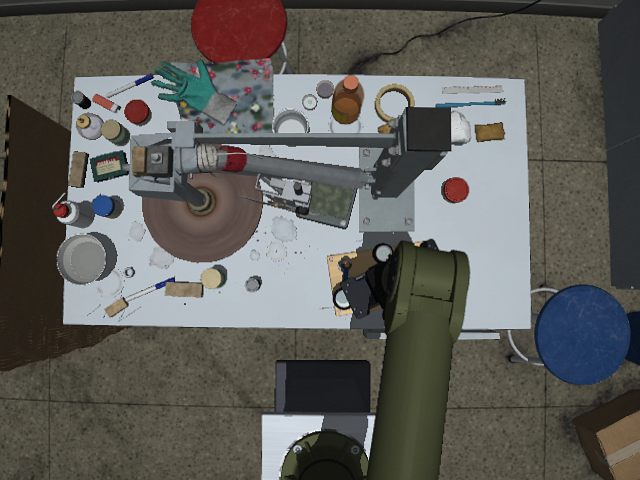

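```bash
cat > w.py <<'E'
from h import *
def comp(fn,pts):
    c=dict(np.load('pics/'+fn+'.npz'))
    for nm,p,z in pts: print(nm,np.round(onz(c,p,z)*1000,1))
E
python3 - <<'E'
from w import *
comp('wrist1.png',[('hub',(375.5,254.5),.066),('spot',(300,219),.012),('hinge',(258,159),.104),('lens',(219.5,232),.091),('dark',(452,281),.07),('pale',(361,174),.07),('c1',(244,118),.012),('c2',(456,187),.012)])
E
```

```text
hub [ 481.4 -182.9   66. ]
spot [ 467.4 -100.9   12. ]
hinge [520.8 -42.5 104. ]
lens [442.8 -35.   91. ]
dark [ 492.1 -266.9   70. ]
pale [ 546.4 -130.1   70. ]
c1 [ 5.405e+02 -4.000e-01  1.200e+01]
c2 [ 578.9 -242.2   12. ]
```

```bash
python3 -m inch '{"dp":[[0,0,0],[0,0,0],[0,0,0],[0,0,0],[0,0,0],[0.032,0.02,0],[0,0,0.04],[0,0,0.03]],"turn":[9.4,10,10,10,7,0,0,0]}'; python3 -m inch '{"dp":[[0,0,0],[0,0,0]],"turn":[0,0]}'; python3 - <<'E'
from h import *
im,c=snap('wrist','wrist2.png');print(sensors.get_obs()['qpos'].round(1)); snap('side','side2.png')
E
```

```text
time_s: 4.12
tool_pos: [0.457, -0.1386, 0.1517]
tool_rot: [-180.0, 0.0, -109.6]
force: [0.2, 1.2, -0.5]
grip_width: 0.0002
time_s: 4.38
tool_pos: [0.4579, -0.1393, 0.1536]
tool_rot: [-179.9, 0.0, -109.8]
force: [0.3, -0.1, 0.7]
grip_width: 0.0005
[-25.8  -1.2  39.5 113.2   0.8  67.6 -96.4]
```

View pics/wrist2.png

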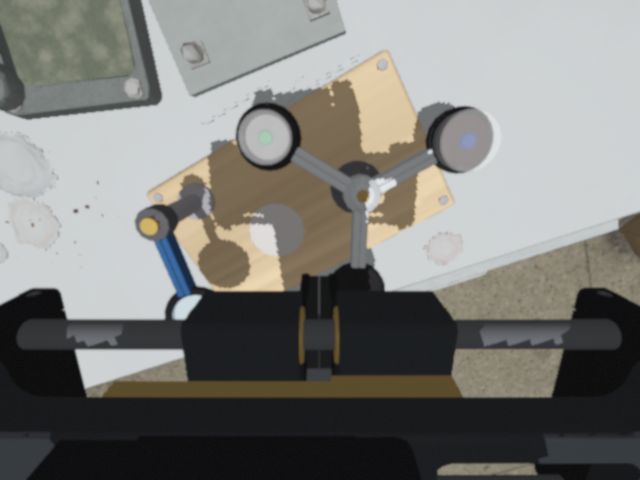

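View pics/side2.png

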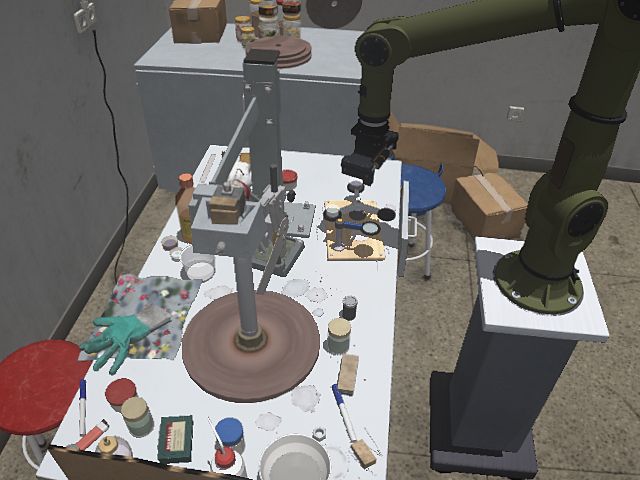

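```bash
python3 -m inch '{"dp":[[0,0,0.03],[0,0,0.04],[0,0,0.03],[0,0,0.009],[0.005,0,0],[0.006,0,0],[0,0,0],[0,0,0]],"turn":[0,0,0,0,0,0,0,0]}'; python3 - <<'E'
from h import *
im,c=snap('wrist','wrist3.png')
E
```

```text
time_s: 5.48
tool_pos: [0.4536, -0.15, 0.0442]
tool_rot: [-179.9, 0.0, -109.9]
force: [0.3, 1.3, 0.3]
grip_width: 0.0005
```

View pics/wrist3.png

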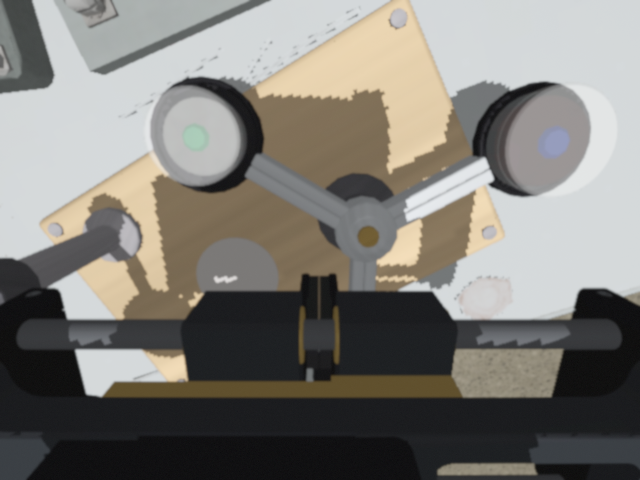

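```bash
python3 -m inch '{"dp":[[0.0013,0.0007,0],[0.0027,0.0014,0],[0.0041,0.002,0],[0.0055,0.0026,0],[0.0062,0.0029,0],[0.0062,0.0029,0],[0.0062,0.0029,0],[0.0062,0.0029,0]],"turn":[-2,-4,-6,-8,-9,-9,-9,-9]}'; python3 - <<'E'
from h import *
im,c=snap('wrist','wrist4.png');o=sensors.get_obs();print(o['qpos'].round(1))
def st():
    p=o['tool_pos'][:2]-[.4812,-.183];y=np.radians(o['tool_rot'][2]);print(np.hypot(*p)*1e3,(p@[np.cos(y),np.sin(y)])*1e3,(p@[np.sin(y),-np.cos(y)])*1e3)
st()
E
```

```text
time_s: 6.52
tool_pos: [0.4375, -0.1877, 0.0434]
tool_rot: [180.0, 0.1, -53.5]
force: [-1.4, 1.8, 0.7]
grip_width: 0.0004
[-14.8   8.1  37.3 119.6  -6.1  54.1 -27.6]
43.82564634813546 -21.234934677853847 38.33751200924649
```

View pics/wrist4.png

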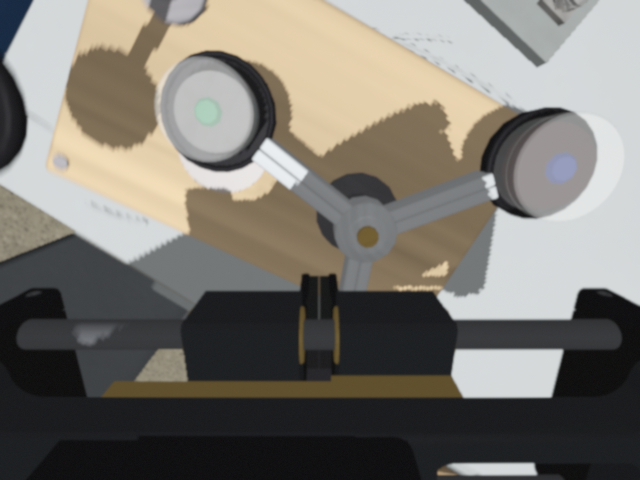

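```bash
python3 -m inch '{"dp":[[0.0062,0.0027,0],[0.0062,0.0027,0],[0.0062,0.0027,0],[0.0062,0.0027,0],[0.0062,0.0027,0],[0.0062,0.0027,0],[0.0055,0.0025,0],[0.0041,0.002,0]],"turn":[-9,-9,-9,-9,-9,-9,-8,-6]}'; python3 - <<'E'
from h import *
im,c=snap('wrist','wrist5.png');o=sensors.get_obs();print(o['qpos'].round(1))
def st():
    p=o['tool_pos'][:2]-[.4812,-.183];y=np.radians(o['tool_rot'][2]);print(np.hypot(*p)*1e3,(p@[np.cos(y),np.sin(y)])*1e3,(p@[np.sin(y),-np.cos(y)])*1e3)
st()
E
```

```text
time_s: 7.58
tool_pos: [0.4699, -0.2244, 0.0433]
tool_rot: [-180.0, 0.1, 14.2]
force: [-1.6, -0.4, 0.6]
grip_width: 0.0006
[ -4.4  13.4  29.9 113.5  -8.1  55.1  43.8]
42.64984792036362 -20.363694164812028 37.47438441912216
```

View pics/wrist5.png

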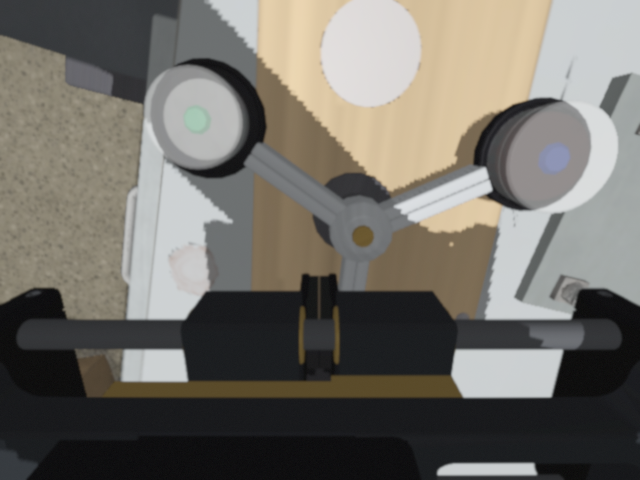

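```bash
cat >> w.py <<'E'
def ang(fn,dark,pale,hub,zs=(.06,.065,.07)):
    c=dict(np.load('pics/'+fn+'.npz')); print('hub',(onz(c,hub,.066)*1e3).round(1))
    h=onz(c,hub,.066)[:2]
    for z in zs:
        for nm,p,of in(('dark',dark,0),('pale',pale,120)):
            if p is None: continue
            d=onz(c,p,z)[:2]-h;print(z,nm,round(np.hypot(*d)*1e3,1),'joint',round((np.degrees(np.arctan2(d[1],d[0]))-99.2-of+180)%360-180,1))
E
python3 - <<'E'
from w import *
ang('wrist5.png',(554.5,158),(197,120),(362.5,236.5))
c=dict(np.load('pics/wrist5.png.npz'));print(onz(c,(371,51),.012))
E
```

```text
hub [ 479.5 -183.3   66. ]
0.06 dark 88.3 joint -62.8
0.06 pale 85.1 joint -59.9
0.065 dark 85.3 joint -61.7
0.065 pale 83.6 joint -60.4
0.07 dark 82.2 joint -60.6
0.07 pale 82.1 joint -61.0
[ 0.4664121  -0.09915555  0.012     ]
```

```bash
python3 -m inch '{"dp":[[0.0042,0.002,0],[0.0062,0.0028,0],[0.0062,0.0028,0],[0.0062,0.0028,0],[0.0055,0.0025,0],[0.0041,0.002,0],[0.002,0.0009,0],[0,0,0]],"turn":[-6,-9,-9,-9,-8,-6,-3,0]}'; python3 - <<'E'
from h import *
im,c=snap('wrist','wrist6.png');o=sensors.get_obs();print(o['qpos'].round(1))
def st():
    p=o['tool_pos'][:2]-[.4812,-.183];y=np.radians(o['tool_rot'][2]);print(np.hypot(*p)*1e3,(p@[np.cos(y),np.sin(y)])*1e3,(p@[np.sin(y),-np.cos(y)])*1e3)
st()
E
```

```text
time_s: 8.62
tool_pos: [0.5064, -0.2172, 0.0434]
tool_rot: [-180.0, -0.0, 63.9]
force: [-0.1, 0.6, 0.3]
grip_width: 0.0005
[  1.2  16.2  21.9 109.2  -7.2  55.9  90.3]
42.621563784121 -19.658973411362656 37.81696000229567
```

View pics/wrist6.png

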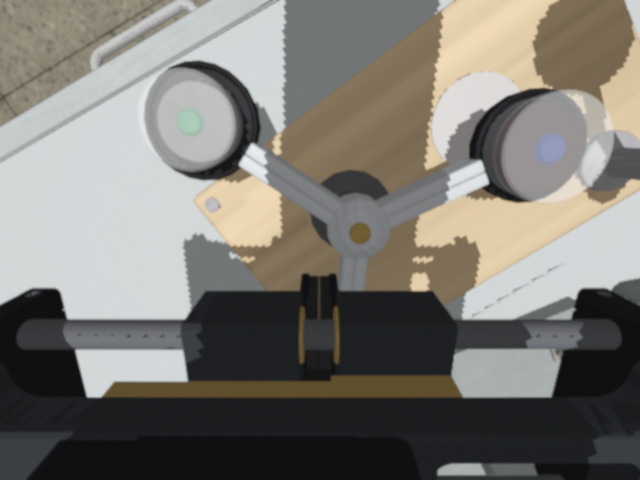

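```bash
python3 - <<'E'
from w import *
ang('wrist6.png',(551.5,148.5),(191,121.5),(359.5,233.5))
E
```

```text
hub [ 479.1 -184.3   66. ]
0.06 dark 88.8 joint -11.3
0.06 pale 85.1 joint -8.6
0.065 dark 85.8 joint -10.3
0.065 pale 83.4 joint -9.2
0.07 dark 82.8 joint -9.2
0.07 pale 81.8 joint -9.8
```

```bash
python3 -m inch '{"dp":[[0.0014,0.0006,0],[0.0014,0.0006,0],[0.0014,0.0006,0],[0.0007,0.0003,0],[0,0,0],[0,0,0]],"turn":[-2,-2,-2,-1,0,0]}'; python3 - <<'E'
from h import *
im,c=snap('wrist','wrist7.png');o=sensors.get_obs();print(o['qpos'].round(1))
E
```

```text
time_s: 9.43
tool_pos: [0.5105, -0.2136, 0.0436]
tool_rot: [180.0, -0.0, 71.1]
force: [-0.7, -1.2, -1.4]
grip_width: 0.0002
[  1.8  16.3  20.7 108.9  -6.9  56.   96.7]
```

View pics/wrist7.png

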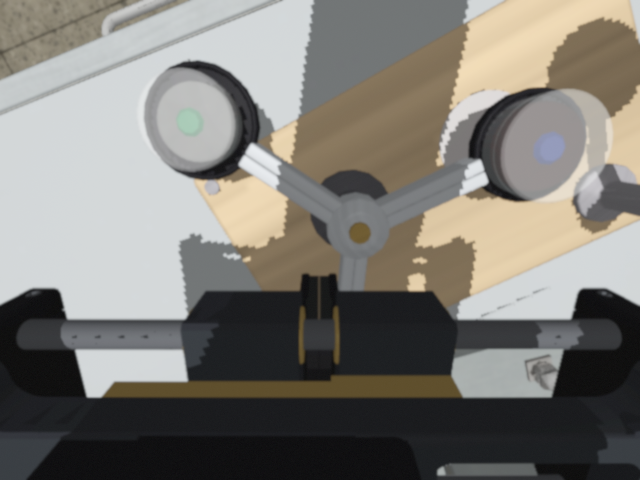

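```bash
python3 - <<'E'
from w import *
ang('wrist7.png',(550.5,148),(190,122),(359.5,233.5))
E
python3 -m inch '{"dp":[[-0.006,0,0],[-0.006,0,0],[0,0,-0.04],[0,0,-0.06],[0,0,-0.05],[0,0,0],[0,0,0]],"turn":[0,0,0,0,0,0,0]}'; python3 - <<'E'
from h import *
im,c=snap('wrist','wrist8.png');o=sensors.get_obs();print(o['qpos'].round(1))
E
```

```text
hub [ 479.3 -184.4   66. ]
0.06 dark 88.6 joint -4.0
0.06 pale 85.4 joint -1.2
0.065 dark 85.6 joint -2.9
0.065 pale 83.8 joint -1.8
0.07 dark 82.6 joint -1.8
0.07 pale 82.2 joint -2.4
time_s: 10.35
tool_pos: [0.5061, -0.2252, 0.1931]
tool_rot: [-180.0, -0.0, 71.1]
force: [-0.3, -1.2, -1.4]
grip_width: 0.0004
[  1.    7.7  22.2 100.1  -3.1  72.8  95. ]
```

View pics/wrist8.png

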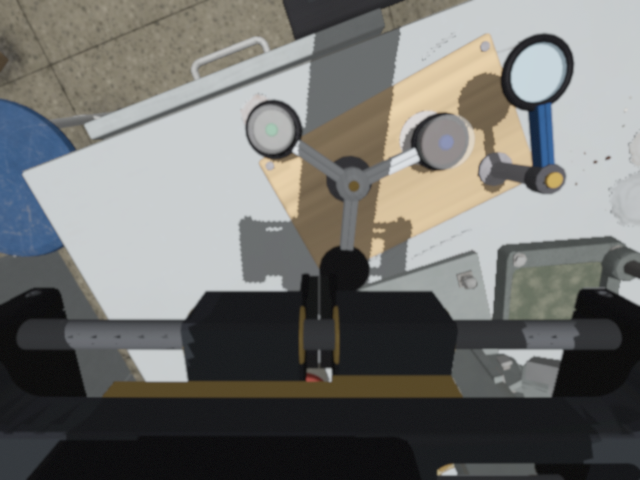

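```bash
python3 - <<'E'
import cv2
im=cv2.imread('pics/wrist8.png')[20:295,230:580]; cv2.imwrite('pics/w8c.png',cv2.resize(im,(788,619)[0:2] if 0 else (763,600),interpolation=cv2.INTER_CUBIC)); print(763/350,600/275)
E
```

```text
2.18 2.1818181818181817
```

View pics/w8c.png

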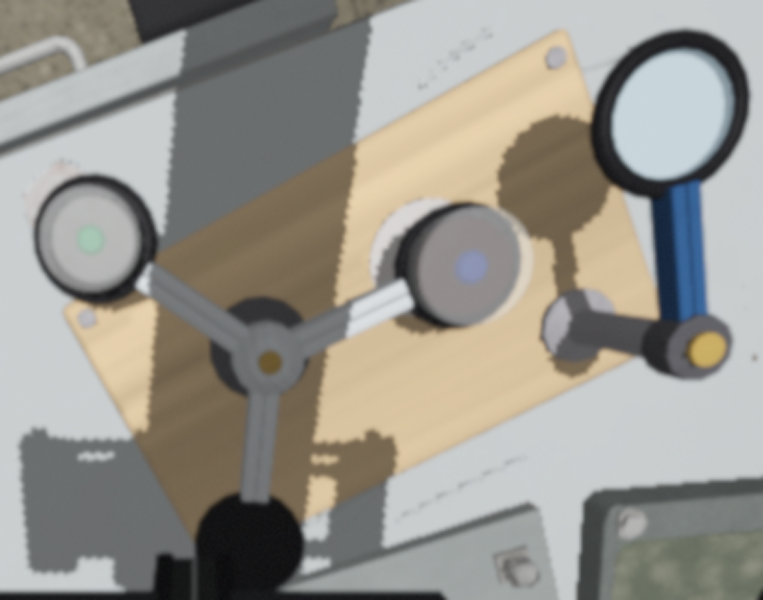

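```bash
python3 - <<'E'
from w import *
c=dict(np.load('pics/wrist8.png.npz'))
f=lambda p,z:onz(c,((p[0]+.5)/2.18+230-.5,(p[1]+.5)/2.1818+20-.5),z)[:2]
d=f((556,57),.014)-f((87,318),.014);print('board',np.degrees(np.arctan2(d[1],d[0]))-90,np.hypot(*d))
d=f((566,30),.012)-f((66,308),.012);print('board',np.degrees(np.arctan2(d[1],d[0]))-90,np.hypot(*d))
E=[f(p,.056) for p in((408,291),(148,275),(256.5,500))]
h=f((270,362),.066); cen=np.mean(E,0);print(h,cen)
for C in(h,cen):
  for e,o in zip(E,(0,120,240)):
    d=e-C;print(np.hypot(*d),(np.degrees(np.arctan2(d[1],d[0]))-99.2-o+180)%360-180)
for z in(.06,.065,.07):
  for p,o in(((465,266),0),((92,238),120)):
    d=f(p,z)-h;print(z,np.hypot(*d),(np.degrees(np.arctan2(d[1],d[0]))-99.2-o+180)%360-180)
print('vs stand', f((465,266),.07), f((472,266),.06))
E
```

```text
board 9.17314334128595 0.228965663778129
board 8.95884913153995 0.24378283889208383
[ 0.479293   -0.18435411] [ 0.48014784 -0.18326632]
0.06194987090777201 -2.195494084112113
0.05904315936626354 -2.4167889612313047
0.06179494427353745 -0.9212323559036122
0.060982339638031756 -1.2736502723303147
0.060380233593009806 -2.075796617444837
0.061417715980385555 -2.1591950713462893
0.06 0.08461821158197284 -2.3184955225032695
0.06 0.08450824515796486 -2.1256506858930493
0.065 0.08303382059625602 -1.7282833067505976
0.065 0.08389748663425083 -2.3265795493450128
0.07 0.08145858282623934 -1.1151769860812237
0.07 0.08328777501836873 -2.530452766941039
vs stand [ 0.46783675 -0.10370515] [ 0.47004566 -0.09773766]
```

```bash
python3 -m inch '{"dp":[[0,0,0.05],[0,0,0.06],[0,0,0.04],[0,0,0],[0.006,0,0],[0.006,0,0],[0.0007,0.0003,0],[0.0007,0.0003,0]],"turn":[0,0,0,0,0,0,-1,-1]}';python3 -m inch '{"dp":[[0,0,0],[0,0,0],[-0.006,0,0],[-0.006,0,0],[0,0,-0.04],[0,0,-0.06],[0,0,-0.05],[0,0,0]],"turn":[0,0,0,0,0,0,0,0]}';python3 -m inch '{"dp":[[0,0,-0.04]],"turn":[0]}'; python3 - <<'E'
from h import *
im,c=snap('wrist','wrist9.png')
im=im[20:295,230:580]; cv2.imwrite('pics/w9c.png',cv2.resize(im,(763,600),interpolation=cv2.INTER_CUBIC))
print(c['pose'].round(3).tolist())
E
```

```text
time_s: 11.4
tool_pos: [0.5121, -0.2126, 0.0445]
tool_rot: [179.9, -0.0, 73.2]
force: [0.4, 0.2, 0.2]
grip_width: 0.0002
time_s: 12.4
tool_pos: [0.5104, -0.226, 0.1984]
tool_rot: [179.5, -0.0, 73.0]
force: [-0.6, -0.4, -0.7]
grip_width: 0.0005
time_s: 12.52
tool_pos: [0.5057, -0.2236, 0.2308]
tool_rot: [-179.6, -0.0, 73.0]
force: [0.6, 0.3, 0.4]
grip_width: 0.0008
[[0.291, 0.917, 0.273, 0.43], [0.957, -0.279, -0.084, -0.201], [-0.0, 0.286, -0.958, 0.394], [0.0, 0.0, 0.0, 1.0]]
```

View pics/w9c.png

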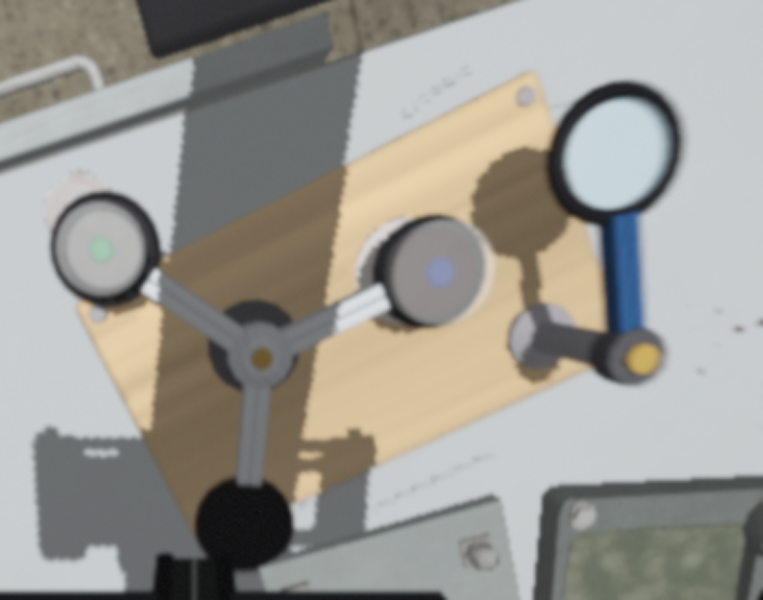

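```bash
python3 -m inch '{"dp":[[0,0,0],[0,0,0]],"turn":[0,0]}'; python3 - <<'E'
from h import *
im,c=snap('wrist','wrist10.png')
im=im[20:295,230:580]; cv2.imwrite('pics/w10c.png',cv2.resize(im,(763,600),interpolation=cv2.INTER_CUBIC))
E
```

```text
time_s: 12.82
tool_pos: [0.5071, -0.224, 0.2319]
tool_rot: [-179.9, -0.0, 73.1]
force: [0.5, 0.3, -0.3]
grip_width: 0.0002
```

View pics/w10c.png

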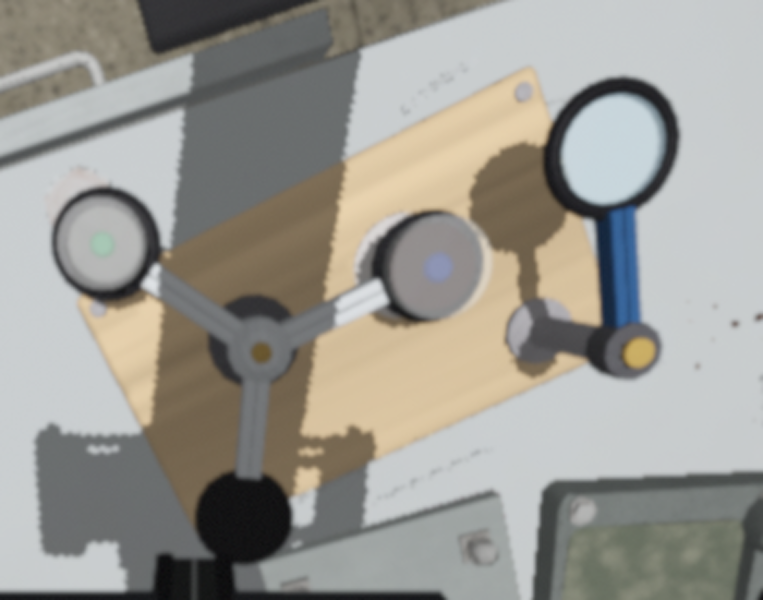

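```bash
python3 - <<'E'
from w import *
c=dict(np.load('pics/wrist10.png.npz'))
f=lambda p,z:onz(c,((p[0]+.5)/2.18+230-.5,(p[1]+.5)/2.1818+20-.5),z)[:2]
d=f((524,92),.014)-f((98,309),.014);b=np.degrees(np.arctan2(d[1],d[0]));print('board',b-90,np.hypot(*d))
E=[f(p,.056) for p in((383,290),(151,276),(249,478))]
h=f((262,352),.066); cen=np.mean(E,0);print(h,cen)
for C in(h,cen):
  for e,o in zip(E,(0,120,240)):
    d=e-C;print(np.hypot(*d),(np.degrees(np.arctan2(d[1],d[0]))-b-o+180)%360-180)
for z in(.055,.06,.065,.07):
  for p,o in(((439,267),0),((102,244),120)):
    d=f(p,z)-h;print(z,np.hypot(*d),(np.degrees(np.arctan2(d[1],d[0]))-b-o+180)%360-180)
d=f((244,516),.05)-h;print(np.hypot(*d),(np.degrees(np.arctan2(d[1],d[0]))-b-240+180)%360-180)
E
```

```text
board 9.137275018160594 0.22943511092884655
[ 0.47957692 -0.18402708] [ 0.48065929 -0.1839242 ]
0.06129905008150014 -0.19936251758002754
0.05995057386353192 0.7220139106731267
0.06270996324680388 0.4972804357286691
0.06137517584564967 0.8137732856632738
0.06085046689820235 0.143190014059428
0.061732863716418694 0.05815981457772068
0.055 0.08802822287386868 -1.3556736223873997
0.055 0.08572119967928421 0.9749848743243774
0.06 0.0865828118213729 -0.8607398239730628
0.06 0.08517261792776763 0.7924577953248217
0.065 0.08514408055343146 -0.34904036392595117
0.065 0.08462491176713233 0.6075661298659725
0.07 0.08371237347915395 0.1802054010717029
0.07 0.08407809830884654 0.42026755612170064
0.08475252730108342 0.3020663685568934
```

```bash
python3 -m inch '{"dp":[[0.033,-0.017,0],[0.033,-0.017,0],[0.033,-0.017,0],[0,0,0],[0,0,0],[0,0,0],[0,0,0],[0,0,0]],"turn":[0,0,0,10.5,10.5,10.5,10.5,10.5]}';python3 -m inch '{"dp":[[0,0,0],[0,0,0],[0,0,0],[0,0,0],[0,0,0],[0,0,0],[0,0,0],[0,0,0]],"turn":[10.5,10.5,10.5,10.5,10.5,10.5,10.5,10.5]}';python3 -m inch '{"dp":[[0,0,0],[0,0,0],[0,0,0],[0,0,0],[0,0,0]],"turn":[10.5,10.5,10,0,0]}'; python3 - <<'E'
from h import *
im,c=snap('wrist','wrist11.png'); print(sensors.get_obs()['qpos'].round(1))
E
```

```text
time_s: 13.88
tool_pos: [0.4873, -0.1144, 0.2322]
tool_rot: [-179.9, 0.1, 20.2]
force: [-1.0, -0.6, -0.3]
grip_width: 0.0005
time_s: 14.88
tool_pos: [0.4873, -0.1145, 0.2322]
tool_rot: [179.9, 0.1, -63.8]
force: [0.5, -0.4, 0.5]
grip_width: 0.0002
time_s: 15.5
tool_pos: [0.4876, -0.1145, 0.2329]
tool_rot: [179.9, 0.0, -94.3]
force: [-0.0, -0.5, 0.3]
grip_width: 0.0006
[-5.600e+00 -5.000e-01  1.570e+01  1.034e+02  1.000e-01  7.700e+01
 -8.420e+01]
```

View pics/wrist11.png

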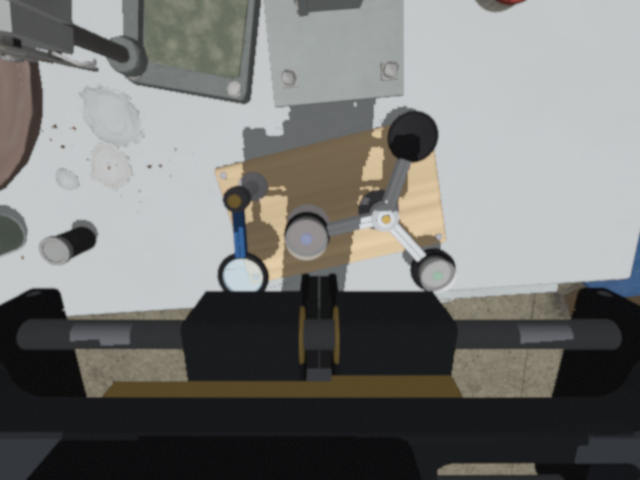

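```bash
python3 -m inch '{"dp":[[-0.058,0.0044,0],[-0.058,0.0044,0],[0,0,0],[0,0,0.05],[0,0,0.06],[0,0,0.04],[0,0,0],[0,0,0]],"turn":[0,0,0,0,0,0,0,0]}'; python3 - <<'E'
from h import *
im,c=snap('wrist','wrist12.png'); print(sensors.get_obs()['qpos'].round(1)); snap('side','side12.png')
im=cv2.imread('pics/side12.png')[120:280,290:430]; cv2.imwrite('pics/side12c.png',cv2.resize(im,None,fx=3.7,fy=3.7))
E
```

```text
time_s: 16.55
tool_pos: [0.4895, 0.0013, 0.0852]
tool_rot: [-179.9, 0.0, -94.4]
force: [-0.3, -0.3, 0.7]
grip_width: 0.0001
[-11.8   5.4   8.9 115.2  -1.   59.2 -96.8]
```

View pics/wrist12.png

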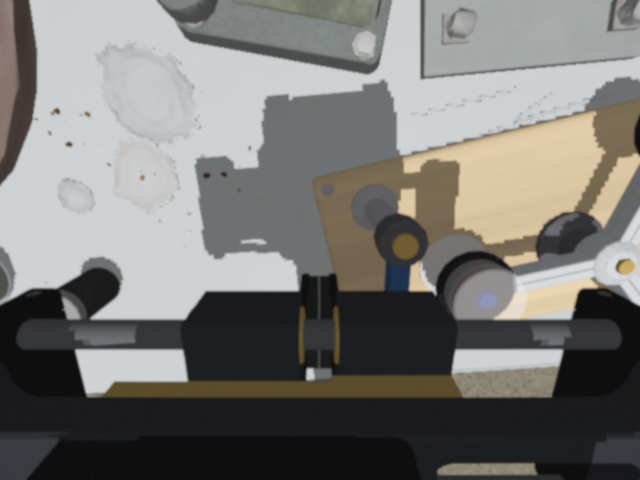

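View pics/side12c.png

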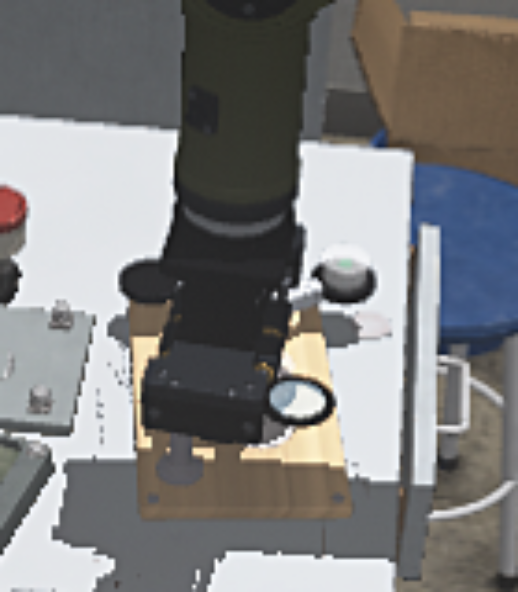

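```bash
python3 - <<'E'
from w import *
comp('wrist12.png',[('hinge',(405,246),.104)])
E
python3 -m inch '{"dp":[[0.006,0,0.002],[0.008,0,0],[0.006,0,0],[0.0012,0.0007,0],[0.0024,0.0013,0],[0.0036,0.002,0],[0.0036,0.002,0],[0.0036,0.002,0]],"turn":[0,0,0,-2,-4,-6,-6,-6]}'; python3 - <<'E'
from h import *
im,c=snap('wrist','wrist13.png')
E
```

```text
hinge [518.8 -41.1 104. ]
time_s: 17.65
tool_pos: [0.48, -0.0324, 0.0816]
tool_rot: [-180.0, 0.0, -70.1]
force: [0.0, 0.8, -0.1]
grip_width: 0.0004
```

View pics/wrist13.png

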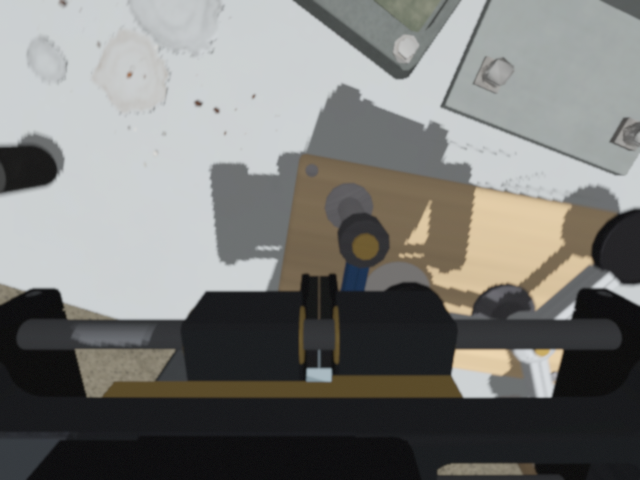

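```bash
python3 -m inch '{"dp":[[0.0036,0.002,0],[0.0036,0.002,0],[0.0036,0.002,0],[0.0036,0.002,0],[0.0018,0.001,0],[0.0012,0.0007,0],[0,0,0]],"turn":[-6,-6,-6,-6,-3,-2,0]}'; python3 - <<'E'
from h import *
im,c=snap('wrist','wrist14.png')
E
```

```text
time_s: 18.58
tool_pos: [0.4807, -0.0524, 0.0815]
tool_rot: [-180.0, 0.0, -41.5]
force: [-0.9, 1.0, 0.4]
grip_width: 0.0004
```

View pics/wrist14.png

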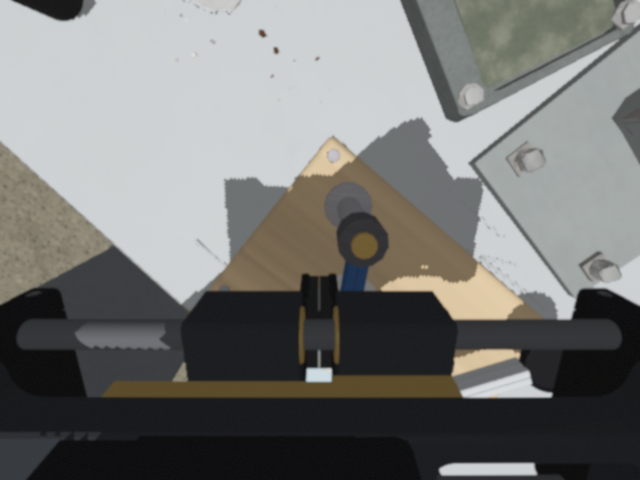

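```bash
python3 -m inch '{"dp":[[0.0012,0.0007,0],[0.0012,0.0007,0],[0,0,0]],"turn":[-2,-2,0]}'; python3 -m inch '{"dp":[[0.0012,0.0007,0],[0.0012,0.0007,0],[0,0,0]],"turn":[-2,-2,0]}';python3 -m inch '{"dp":[[0.001,0.0002,0],[0,0,0]],"turn":[0,0]}'
```

```text
time_s: 19.0
tool_pos: [0.4815, -0.0552, 0.0815]
tool_rot: [-180.0, 0.0, -37.5]
force: [-0.4, 1.2, -0.1]
grip_width: 0.0002
time_s: 19.38
tool_pos: [0.4826, -0.0579, 0.0815]
tool_rot: [-180.0, 0.0, -33.5]
force: [-0.6, 1.3, 0.2]
grip_width: 0.0007
time_s: 19.62
tool_pos: [0.4829, -0.0581, 0.0814]
tool_rot: [180.0, 0.1, -33.4]
force: [-2.7, 2.2, 2.1]
grip_width: 0.0007
```

```bash
python3 -m inch '{"dp":[[0.001,0.0002,0],[0,0,0]],"turn":[0,0]}';python3 -m inch '{"dp":[[0.001,0.0002,0],[0,0,0]],"turn":[0,0]}'; python3 - <<'E'
from h import *
im,c=snap('side','side15.png')
cv2.imwrite('pics/side15c.png',cv2.resize(im[120:280,290:430],None,fx=3.7,fy=3.7))
snap('wrist','wrist15.png')
E
```

```text
time_s: 19.88
tool_pos: [0.4829, -0.0581, 0.0814]
tool_rot: [180.0, 0.2, -33.4]
force: [-5.6, 4.9, 4.5]
grip_width: 0.0003
time_s: 20.12
tool_pos: [0.483, -0.0582, 0.0814]
tool_rot: [180.0, 0.3, -33.4]
force: [-7.1, 6.4, 5.8]
grip_width: 0.0003
```

View pics/side15c.png

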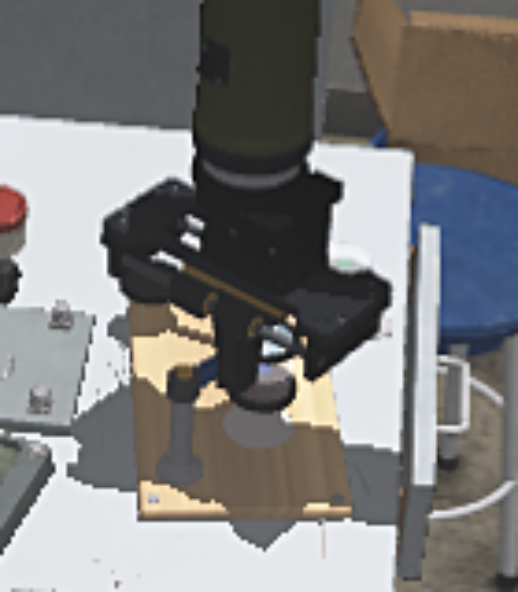

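View pics/wrist15.png

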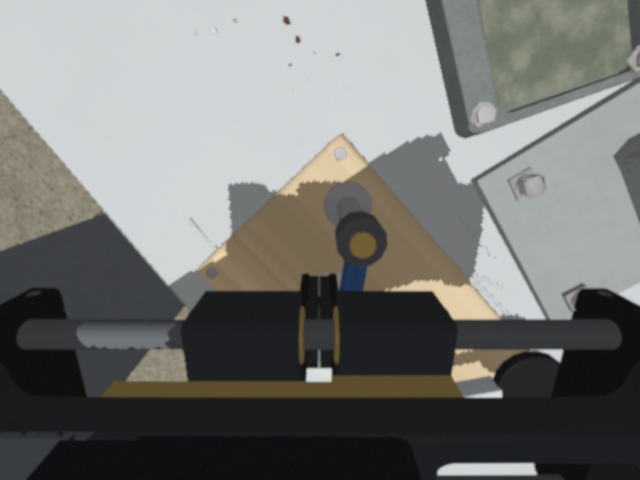

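```bash
python3 -m inch '{"dp":[[-0.005,-0.001,0],[-0.008,0,0],[-0.008,0,0],[0,0,-0.03],[0,0,-0.06],[0,0,-0.05],[0,0,0],[0,0,0]],"turn":[0,0,0,0,0,0,0,0]}'; python3 - <<'E'
from h import *
snap('wrist','wrist16.png')
E
```

```text
time_s: 21.22
tool_pos: [0.4674, -0.0477, 0.2211]
tool_rot: [180.0, 0.0, -33.4]
force: [-0.9, 0.2, -1.1]
grip_width: 0.0
```

View pics/wrist16.png

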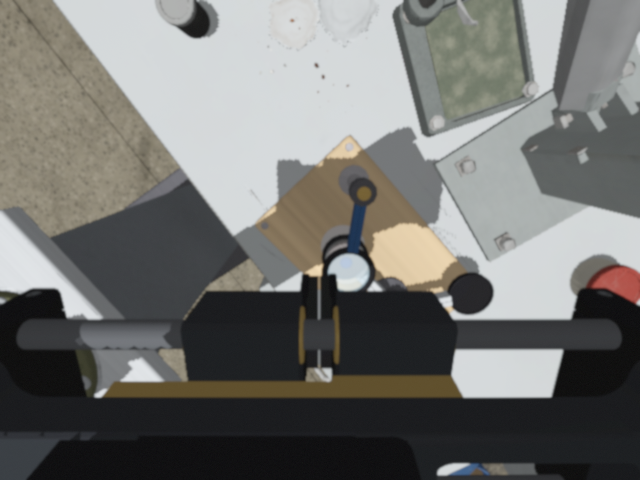

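```bash
python3 -m inch '{"dp":[[-0.031,-0.0335,0],[-0.031,-0.0335,0],[-0.031,-0.0335,0],[-0.031,-0.0335,0],[0,0,0],[0,0,0],[0,0,0]],"turn":[0,0,0,0,0,0,0]}'; python3 - <<'E'
from h import *
im,c=snap('top','top17.png')
cv2.imwrite('pics/top17c.png',cv2.resize(im[225:335,310:470],None,fx=5,fy=5,interpolation=cv2.INTER_CUBIC))
im,c=snap('side','side17.png')
cv2.imwrite('pics/side17c.png',cv2.resize(im[165:275,310:420],None,fx=5,fy=5,interpolation=cv2.INTER_CUBIC))
E
```

```text
time_s: 22.15
tool_pos: [0.4382, 0.131, 0.2209]
tool_rot: [179.9, 0.0, -33.6]
force: [-0.2, -0.5, 0.8]
grip_width: 0.0005
```

View pics/top17c.png

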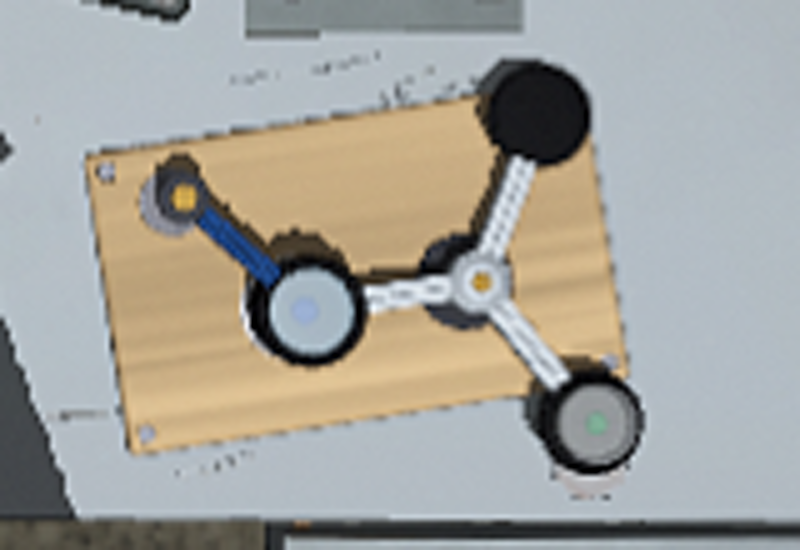

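View pics/side17c.png

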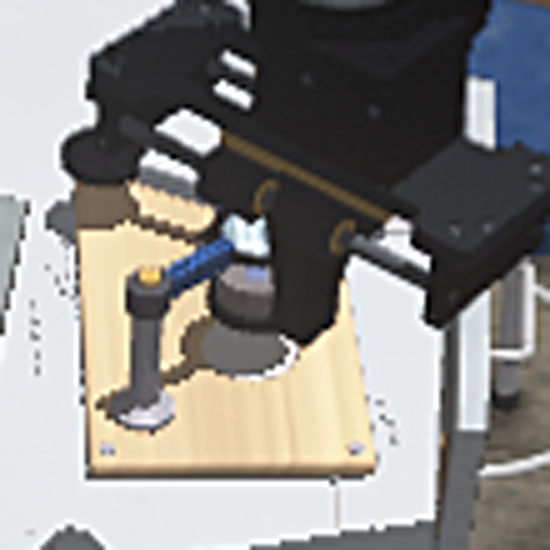

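```bash
python3 - <<'E'
from h import *
c=dict(np.load('pics/top17.png.npz'))
f=lambda p,z:onz(c,((p[0]+.5)/5+310-.5,(p[1]+.5)/5+225-.5),z)[:2]
b=99.2;h=f((481,282),.066);H=f((184,197),.104)
for nm,p,z,o in(('pale',(597,423),.065,120),('empty',(540,113),.047,240),('darkstone',(306,310),.06,0)):
    d=f(p,z)-h;print(nm,np.hypot(*d),(np.degrees(np.arctan2(d[1],d[0]))-b-o+180)%360-180)
d=f((306,311),.091)-H;print(np.hypot(*d),'lens joint deg',229-(np.degrees(np.arctan2(d[1],d[0]))%360))
E
```

```text
pale 0.08563768221528828 0.6796270384775198
empty 0.08684011220666188 -0.8356652751734259
darkstone 0.0826900130399136 0.34406642181943425
0.07673301873687734 lens joint deg 1.083486591200483
```

```bash
python3 -c "
from cell import env,sensors
print(sensors.get_obs()['force']); print(env.sign_off())"
```

```text
[-0.30673299 -0.16088824  0.73216583]
the job is handed in; nothing more can be done
None
```

I did both pushes in the order asked and handed the job in at about 22 s, with the robot clear of everything.

- **Wheel:** I pushed the empty-dish arm counter-clockwise about 180° with the closed fingertips, and gave it a last 2° nudge after a check. The final top view put the dark box within about 0.5° of the white spot. Readings from the three arms scattered between −0.8° and +0.7°.
- **Lens arm:** I pushed the blue bar from its outer side until it stopped moving and the force rose to about 11 N against the stop. It did not move when I backed off. The top view shows the lens over the dark box. One rim reading gave about 1° short of home and another about 0.4° past it, which is within measurement error.
- **Everything else:** I pinched nothing, did not touch the gem boxes with the fingers, and did not go near the loose things on the bench.

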